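Shut and hasp the chuck jaw case

ROBOT

A 6-joint arm with a two-finger parallel gripper is mounted at the origin on the work surface. World frame = base frame: x ahead of the robot, y to its left, z up, the work surface at z = 0. Lengths are in m, angles in degrees, forces in N, time in s.
With the tool pointing down it reaches from about 0.375 to 0.9 m from the base axis. Payload 3.1 kg.
Tool frame: the origin (TCP) lies at the very end of the fingers, on their centre line; the grasp point (between the pads) lies 19 mm behind it; z points along the fingers, y is the line along which they close (so a half turn about z gives the same grasp; the last joint's range is limited). The gripper opens to 87 mm and grips with 3 to 60 N. Pads are 19 mm wide; open, the fingers measure 117 mm over their backs; the gripper's body (75 mm by 190 mm) begins 51 mm behind the grasp point.
Start: joints at [56.522, 30.224, 82.088, -0, 67.689, -10.227], TCP at [0.247, 0.574, 0.193] pointing down, gripper open.
Joint ranges: [-176.69, 176.69], [-43.24, 126.21], [12.49, 139.97], [-82, 262], [0, 151.66], [-163.58, 163.58]. Speed limits (degrees/s): [159.86, 159.86, 180, 180, 180, 180].

INTERFACE

Orientations are given as a 3x3 rotation matrix whose columns are the frame's x, y, z axes.
In Python, from rig import bot gives the robot as it stands.
- The arm moves only by the tool move_arm, never from a script. Its argument "increments" is a list of rows, each an object with "xyz": the shift along the tool's x, y, z in mm, a list of three; "roll": the turn about the tool's z in rad; "grip": the opening in per cent of the stroke, from 0 (shut) to 100 (fully open). A call has 1 to 5 rows; each row shifts and turns the commanded pose from where the row before left it, along the tool's axes as they then stand; what a row does not reach is not made up. A row lasts 1/12 s, in which the tool goes at most 41.7 mm and 7.16 degrees, less where a joint would pass 70% of its speed; a pose out of reach is approached as far as the arm can. A call is refused whole if a number of a shift passes 41.7 or a number of a turn 0.125, either way. A call with a gripper value outside its range is refused whole. The fingers move at their own pace and stop on an object; the grip force is fixed at half the most. Time passes only in rows, so rows that do not move let the fingers close. It gives the time, the measured TCP pose, the force, the opening and the grip force at its end, in the units of the state.
- bot.read_state(): the state, without advancing time (a new reading comes with each control period).
- bot.capture(name): name is "side" or "top"; returns (picture, depth): 384x512x3 uint8, red, green, blue; 384x512 float32, m along the optical axis (not along the pixel's ray), 0 where there is no reading.
- bot.camera_model(name): a dict with "intrinsics" (3x3 intrinsics, pixels), "D" ([k1, k2, p1, p2, k3] as OpenCV has them; the pictures are not rectified), "rvec" (rotation vector, rad) and "tvec" (3), from world to camera coordinates, as OpenCV has them. Camera axes: x right, y down, z forward; pixel columns grow to the right and rows downward; lengths in m; the calibration is good to about 2 mm. A picture is of the moment at which its call begins. camera_model takes no time and is no camera call.
- bot.hand_in(): hands the job in; it is judged then, once.
Trained networks look in the newest picture that a camera, given by its name, has taken for a name from the list of things; names that differ only in an ending like _2 or _b are one class to them, and where a whole thing is asked for, a point or a joint stands for the part that bears it (a point fixed in the world has none). Each returns a list of dicts, best first, with "conf" (0 to 1); they miss things now and then, are a little off and sometimes report something else, mostly with a low value. They report only what shows in the picture. A call takes as long as a camera call.
- bot.spot_in(label, camera): "at" ([x, y, z] in m, in the coordinates of the camera as it stood for that picture, good to about 4 mm: the middle of the surface that is visible of it).
- bot.trace(label, camera): "mask" (384x512 bool, what is visible of it).
The state is a dict: "time_s": time; "joint_positions": joint angles; "qvel": joint speeds; "tau": joint torques, N m; "position": TCP position; "tcp_rot": TCP orientation; "force": force on the tool from outside, world axes, zero at the start; "moment": the same for the moment, N m; "opening": opening from 0.0 (shut) to 1.0 (fully open); "grasp_force": force on a finger pad.
Only numpy, scipy, OpenCV 4.12 (cv2) and the standard library are available. Lean on these libraries where they do the work, as an engineer would, in place of code of your own. Each camera call takes 0.05 s, during which the arm holds its last target. There are 200 camera calls.

TASK

Put the blue chuck-jaw case away properly: push its lid fully shut, then swing its steel hasp over so that it lies flat on the lid with the brass staple standing through its slot, and let go. Leave the plain plywood case beside it just as it is.

Things in the scene. Friction and masses are not known exactly. Their poses are not given: they have to be found in the camera images.
- blue_case: Blue case, fixed to the bench, 170 (its x) x 200 (y) x 75 mm high without the lid. Origin: centre of its underside; x points to its front, the hasp's side, roughly away from the robot; z up. With the lid shut, a brass staple (21 mm long in x, 5 mm thick, standing 17 mm above the lid) is centred at case x = 53 mm, y = 0.
- blue_lid (a joint): Angle of the blue lid, rad: 0 shut, grows as its front edge rises; starts ajar, 0.3 to 0.6. 8 mm thick, hinged on the case's back top edge (case x = -85 mm, z = 75 mm); top face at z = 84 mm when shut. The stiff hinge stays where it is left; 1 to 5 N down on the lid's middle shuts it.
- blue_hasp (a joint): Angle of the blue case's hasp, rad: 0 flat on the shut lid, pointing back (-x); 1.57 upright; starts leaning outwards, 1.75 to 2.05. Steel plate 76 mm from hinge to tip, 40 mm wide, 4 mm thick, slot 16 mm wide from 24 to 50 mm off the hinge, solid end beyond. Hinge on the box along case y at x = 90, z = 87 mm; stiff, stays where left, about 1 N at the tip moves it.
- plain_hasp_tip (a point): Middle of the free end of the hasp on the bystander, a plain plywood case of the same build and size with its lid ajar and its hasp leaning outwards too.
- plain_lid_edge (a point): Middle of the front top edge of the plain plywood case's lid.

How it is judged (in metres and radians):
On the way, in this order (a step that is already met when the one before it is completed fails the run):
1. the blue lid is shut, with the hasp still open (value of joint blue_lid below 0.08 rad and value of joint blue_hasp above 0.6 rad), for 0.1 s.
2. the hasp is swung over the staple with the lid shut (value of joint blue_lid below 0.08 rad and value of joint blue_hasp below 0.2 rad), for 0.1 s.
At the end, for the whole second after the job is handed in: The blue case's lid is shut (within 0.08 rad, about 13 mm at the front edge) and its hasp lies flat over the staple (within 0.2 rad, about 11 degrees), left alone (all of step 2); the robot touches nothing.
It fails at once if the plain case's hasp or lid is moved by more than 20 mm (distance of any of plain_hasp_tip, plain_lid_edge from where it was at the start of the episode above 0.02 m).
It also fails if it takes over 48 s, if anything falls off the work surface, if the arm or the gripper's body presses on something with over 40 N, if the wrist force passes 120 N, or if a joint passes its speed limit or range.

## Working session

There is one attempt and no reset: what is moved stays moved. The work goes in short steps, Python scripts to look and compute and a tool call to move; the robot and the scene stay as the last step left them, time stands still between calls to the robot, and variables do not carry over. Pictures are saved under pics/ and viewed, at most 10 in all, crops included, and the job is handed in when it is done.

Besides the shell and the picture viewer there is one more tool, called after "Emit:" as name([rows], argument=value, ...), one row to a line, values as JSON. move_arm: Moves the arm, as the interface text tells. Its arguments: {"type":"object","properties":{"increments":{"type":"array"}},"required":["increments"]}

```bash
mkdir -p pics
cat > h.py <<'E'
import numpy as np,cv2
from rig import bot
def ext(c):
    m=bot.camera_model(c); R=cv2.Rodrigues(np.array(m["rvec"],float))[0]; return m,R,np.array(m["tvec"],float).ravel()
def c2w(p,c):
    m,R,t=ext(c); return (np.asarray(p)-t)@R
def cloud(mask,d,c):
    m,R,t=ext(c); v,u=np.nonzero(mask&(d>0)); z=d[v,u]
    n=cv2.undistortPoints(np.stack([u,v],1).astype(np.float64)[:,None],np.array(m["intrinsics"],float),np.array(m["D"],float))[:,0]
    return (np.c_[n*z[:,None],z]-t)@R
E
cat > a.py <<'E'
from h import *
ims=[]
for c in ("top","side"):
    im,d=bot.capture(c); ims.append(im); np.save(c+".npy",d)
    for l in ("blue_case","blue_lid","blue_hasp","plain_hasp_tip","plain_lid_edge"):
        s=bot.spot_in(l,c); print(c,l,[(round(x["conf"],2),c2w(x["at"],c).round(3).tolist()) for x in s[:2]])
        if l in("blue_lid","blue_hasp"):
            t=bot.trace(l,c)
            if t:
                P=cloud(t[0]["mask"],d,c); np.save(f"{c}_{l}.npy",P)
                print("  mask",len(P),np.percentile(P,[2,50,98],axis=0).round(3).tolist())
cv2.imwrite("pics/1.png",cv2.resize(np.vstack(ims)[:,:,::-1],None,fx=.78,fy=.78))
print(bot.read_state()["tcp_rot"],bot.read_state()["time_s"])
E
python3 a.py
```

```text
top blue_case [(0.93, [0.52, -0.184, 0.109])]
top blue_lid [(0.72, [0.521, -0.18, 0.111])]
  mask 7290 [[0.425, -0.279, 0.085], [0.515, -0.179, 0.112], [0.602, -0.079, 0.138]]
top blue_hasp [(0.8, [0.614, -0.215, 0.13])]
  mask 328 [[0.6, -0.234, 0.091], [0.612, -0.215, 0.131], [0.624, -0.196, 0.162]]
top plain_hasp_tip [(0.78, [0.563, 0.201, 0.127])]
top plain_lid_edge [(0.66, [0.468, 0.215, 0.11])]
side blue_case [(0.81, [0.507, -0.225, 0.099])]
side blue_lid [(0.67, [0.507, -0.196, 0.108])]
  mask 8235 [[0.422, -0.286, 0.084], [0.51, -0.196, 0.111], [0.6, -0.082, 0.137]]
side blue_hasp [(0.72, [0.614, -0.218, 0.134])]
  mask 419 [[0.602, -0.236, 0.001], [0.614, -0.217, 0.139], [0.753, -0.078, 0.162]]
side plain_hasp_tip [(0.54, [0.571, 0.197, 0.133])]
side plain_lid_edge [(0.7, [0.463, 0.203, 0.108])]
[[-9.18793837e-01  3.94737736e-01  6.64629069e-05]
 [ 3.94737740e-01  9.18793836e-01  6.40758057e-05]
 [-3.57725706e-05  8.51078730e-05 -9.99999996e-01]] 0.8
```

View pics/1.png

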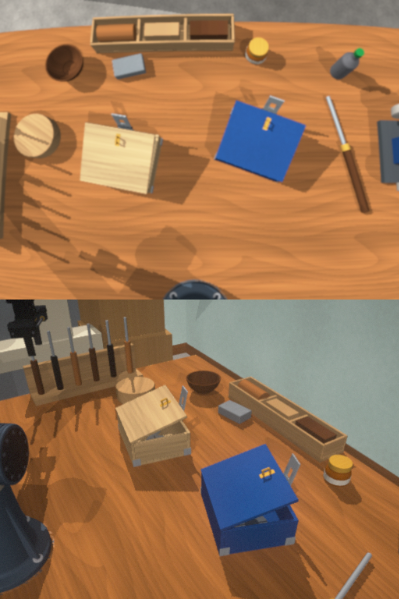

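The top view (top half) shows the blue case at about (260,140), with its hasp on the far side at (273,103) and its staple at (267,123). The plain case is to its left at about (120,157). The network points agree with this, so I'll fit the case frame.

```bash
cat > fit.py <<'E'
from h import *
from scipy.optimize import least_squares
P=np.load("top_blue_lid.npy"); H=np.vstack([np.load("top_blue_hasp.npy"),np.load("side_blue_hasp.npy")]); H=H[(H[:,2]>.088)&(H[:,0]<.66)]
P=P[np.abs(P[:,2]-.111)<.04]
(c,s,a)=cv2.minAreaRect(P[:,:2].astype(np.float32)); print("rect",c,s,a)
A=np.c_[P[:,:2],np.ones(len(P))]; k=np.linalg.lstsq(A,P[:,2],rcond=None)[0]
g=k[:2]; print("tilt",np.arctan(np.hypot(*g)),"grad yaw",np.degrees(np.arctan2(g[1],g[0])))
cand=[np.radians(a+90*i) for i in range(4)]; yaw=min(cand,key=lambda q:-np.cos(q-np.arctan2(g[1],g[0])))
ex=np.array([np.cos(yaw),np.sin(yaw)]);ey=np.array([-ex[1],ex[0]])
u=P[:,:2]@ex;v=P[:,:2]@ey; print("yaw",np.degrees(yaw),"u",np.percentile(u,[.5,99.5]),"v",np.percentile(v,[.5,99.5]))
hu=H[:,:2]@ex;hv=H[:,:2]@ey; print("hasp v",np.percentile(hv,[2,50,98]))
u0=np.percentile(u,.5)+.085; v0=np.percentile(v,[.5,99.5]).mean(); O=u0*ex+v0*ey; print("O",O)
q=np.polyfit(H[:,2],hu-u0,1); print("hasp x at z=.087,.16",np.polyval(q,[.087,.16]),"zmax",np.percentile(H[:,2],98))
E
python3 fit.py
```

```text
rect (0.5128090381622314, -0.17847393453121185) (0.1993027627468109, 0.16102886199951172) 70.14646911621094
tilt 0.3311802428299791 grad yaw -20.093530629321616
yaw 340.14646911621094 u [0.46405534 0.62225229] v [-0.09169554  0.10461312]
hasp v [-0.01446362  0.00449438  0.02530153]
O [ 0.51861514 -0.18039353]
hasp x at z=.087,.16 [0.09018697 0.10634337] zmax 0.16199063183700046
```

Emit:
move_arm([
  {"xyz":[0,0,-40],"roll":0,"grip":0},
  {"xyz":[0,0,-40],"roll":0,"grip":0},
  {"xyz":[0,0,0],"roll":0,"grip":0},
])

```text
time_s: 1.05
position: [0.2494, 0.5787, 0.2819]
tcp_rot: [[-0.919, 0.395, 0.009], [0.395, 0.919, 0.014], [-0.003, 0.016, -1.0]]
force: [0.3, 1.2, 0.7]
opening: 0.852
grasp_force: 0.0
```

Emit:
move_arm([
  {"xyz":[0,0,0],"roll":-0.058,"grip":0},
  {"xyz":[-26.3,-31,0],"roll":0,"grip":0},
  {"xyz":[-26.3,-31,0],"roll":0,"grip":0},
  {"xyz":[-26.3,-31,0],"roll":0,"grip":0},
  {"xyz":[-26.3,-31,0],"roll":0,"grip":0},
])

```text
time_s: 1.47
position: [0.3035, 0.4204, 0.2732]
tcp_rot: [[-0.941, 0.34, 0.001], [0.34, 0.941, 0.0], [-0.001, 0.0, -1.0]]
force: [1.2, -0.4, 0.4]
opening: 0.478
grasp_force: 0.0
```

Emit:
move_arm([
  {"xyz":[-26.3,-31,0],"roll":0,"grip":0},
  {"xyz":[-26.3,-31,0],"roll":0,"grip":0},
  {"xyz":[-26.3,-31,0],"roll":0,"grip":0},
  {"xyz":[-26.3,-31,0],"roll":0,"grip":0},
  {"xyz":[-26.3,-31,0],"roll":0,"grip":0},
])

```text
time_s: 1.88
position: [0.3745, 0.2296, 0.2736]
tcp_rot: [[-0.94, 0.34, 0.001], [0.34, 0.94, 0.0], [-0.001, 0.001, -1.0]]
force: [0.5, -0.4, -0.2]
opening: 0.096
grasp_force: 0.0
```

Emit:
move_arm([
  {"xyz":[-26.3,-31,0],"roll":0,"grip":0},
  {"xyz":[-26.3,-31,0],"roll":0,"grip":0},
  {"xyz":[-26.3,-31,0],"roll":0,"grip":0},
  {"xyz":[-26.3,-31,0],"roll":0,"grip":0},
  {"xyz":[-26.3,-31,0],"roll":0,"grip":0},
])

```text
time_s: 2.3
position: [0.4454, 0.0387, 0.2736]
tcp_rot: [[-0.94, 0.341, 0.001], [0.341, 0.94, -0.0], [-0.001, 0.0, -1.0]]
force: [0.6, 0.3, 0.1]
opening: 0.008
grasp_force: 0.0
```

Emit:
move_arm([
  {"xyz":[-26.3,-31,0],"roll":0,"grip":0},
  {"xyz":[-26.3,-31,0],"roll":0,"grip":0},
  {"xyz":[-26.3,-31,0],"roll":0,"grip":0},
  {"xyz":[-26.3,-31,0],"roll":0,"grip":0},
  {"xyz":[-26.3,-31,0],"roll":0,"grip":0},
])

```text
time_s: 2.72
position: [0.5161, -0.152, 0.2735]
tcp_rot: [[-0.94, 0.341, 0.001], [0.341, 0.94, -0.0], [-0.001, 0.0, -1.0]]
force: [1.0, -0.4, 0.1]
opening: 0.006
grasp_force: 0.0
```

Emit:
move_arm([
  {"xyz":[-26.3,-31,0],"roll":0,"grip":0},
  {"xyz":[0,0,0],"roll":0,"grip":0},
  {"xyz":[0,0,0],"roll":0,"grip":0},
])

```text
time_s: 2.97
position: [0.5304, -0.1902, 0.2728]
tcp_rot: [[-0.939, 0.344, 0.0], [0.344, 0.939, 0.0], [-0.0, 0.0, -1.0]]
force: [-0.6, 0.9, 0.6]
opening: 0.0
grasp_force: 0.0
```

Emit:
move_arm([
  {"xyz":[0,5,40],"roll":0,"grip":0},
  {"xyz":[0,0,40],"roll":0,"grip":0},
  {"xyz":[0,0,40],"roll":0,"grip":0},
  {"xyz":[0,0,25],"roll":0,"grip":0},
  {"xyz":[0,0,10],"roll":0,"grip":0},
])

```text
time_s: 3.38
position: [0.5282, -0.18, 0.1146]
tcp_rot: [[-0.941, 0.34, -0.007], [0.34, 0.941, 0.005], [0.008, 0.002, -1.0]]
force: [-0.1, -0.4, 0.6]
opening: 0.003
grasp_force: 0.0
```

Emit:
move_arm([
  {"xyz":[0,0,8],"roll":0,"grip":0},
  {"xyz":[0,0,8],"roll":0,"grip":0},
  {"xyz":[0,0,8],"roll":0,"grip":0},
  {"xyz":[0,0,6],"roll":0,"grip":0},
  {"xyz":[0,0,0],"roll":0,"grip":0},
])

```text
time_s: 3.8
position: [0.5319, -0.1833, 0.0883]
tcp_rot: [[-0.94, 0.341, 0.001], [0.341, 0.94, -0.0], [-0.001, -0.0, -1.0]]
force: [-0.3, -0.0, 0.4]
opening: 0.003
grasp_force: 0.0
```

Emit:
move_arm([
  {"xyz":[0,0,3],"roll":0,"grip":0},
  {"xyz":[0,0,0],"roll":0,"grip":0},
])

```text
time_s: 3.97
position: [0.5322, -0.1836, 0.0857]
tcp_rot: [[-0.94, 0.341, 0.001], [0.341, 0.94, -0.001], [-0.002, -0.0, -1.0]]
force: [-0.6, 0.8, 0.1]
opening: 0.008
grasp_force: 0.3
```

Emit:
move_arm([
  {"xyz":[0,0,3],"roll":0,"grip":0},
  {"xyz":[0,0,1],"roll":0,"grip":0},
  {"xyz":[0,0,0],"roll":0,"grip":0},
])

```text
time_s: 4.22
position: [0.5318, -0.1834, 0.0814]
tcp_rot: [[-0.94, 0.341, 0.001], [0.341, 0.94, -0.0], [-0.001, -0.0, -1.0]]
force: [0.6, -0.3, 2.0]
opening: 0.007
grasp_force: 0.6
```

```bash
cat > look.py <<'E'
import sys
from h import *
n=sys.argv[1]; im,d=bot.capture("side"); t=bot.trace("blue_lid","side")
if t:
    P=cloud(t[0]["mask"],d,"side"); x=(P[:,:2]-[.5186,-.1804])@np.array([.940,-.340])
    m=(P[:,2]<.16)&(abs(x)<.08); k=np.polyfit(x[m],P[m,2],1); print("lid slope,z0",k, np.std(P[m,2]-np.polyval(k,x[m])))
cv2.imwrite(f"pics/{n}.png",cv2.resize(im[120:384,180:480,::-1],None,fx=2,fy=2))
E
python3 look.py 2
```

```text
lid slope,z0 [0.24758341 0.10417553] 0.0024827588680633437
```

View pics/2.png

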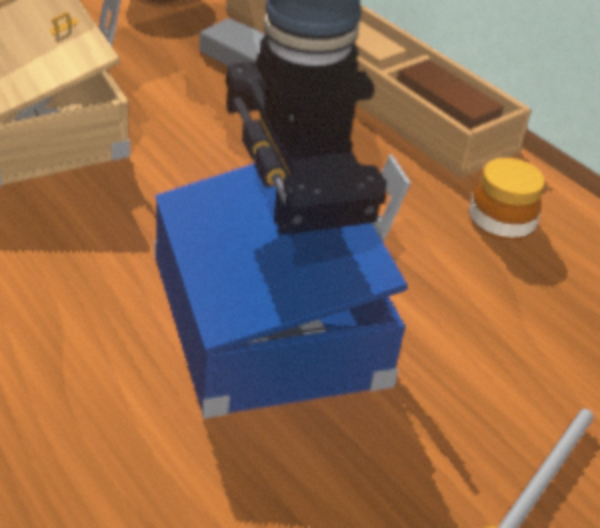

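The lid is still ajar (its front edge is at about (400,285)), even though the TCP reads z = 0.081. I'll project the TCP into the picture to check this.

```bash
cat > look2.py <<'E'
from h import *
s=bot.read_state(); print(s["position"],s["force"],s["opening"],s["tau"])
out=[]
for c in("side","top"):
    im,d=bot.capture(c); m,R,t=ext(c); im=im.copy()
    p=np.array(s["position"]); Z=np.array(s["tcp_rot"])[:,2]
    pts=np.array([p-Z*k for k in(0,.019,.07,.15)])
    px=cv2.projectPoints(pts,np.array(m["rvec"]),np.array(m["tvec"]),np.array(m["intrinsics"]),np.array(m["D"]))[0][:,0]
    print(c,px.round(0).tolist(), [(d[int(v),int(u)],((R@q+t)[2]).round(3)) for (u,v),q in zip(px,pts)])
    for (u,v) in px: cv2.circle(im,(int(u),int(v)),1,(255,0,0),-1)
    u,v=px[0].astype(int); out.append(cv2.resize(im[max(v-90,0):max(v-90,0)+150,max(u-75,0):max(u-75,0)+150,::-1],(400,400)))
cv2.imwrite("pics/3.png",np.hstack(out))
E
python3 look2.py
```

```text
[ 0.53162875 -0.18333329  0.08134631] [ 0.05852955 -0.57857037  1.57911941] 0.003986852159113909 [ 7.47846952e-02 -4.08316576e+01 -1.16450903e+01 -2.54661794e-02
  1.87704144e-01 -1.34654718e-03]
side [[322.0, 245.0], [322.0, 237.0], [325.0, 214.0], [329.0, 175.0]] [(np.float32(0.84760916), np.float64(0.88)), (np.float32(0.85912526), np.float64(0.869)), (np.float32(0.7259529), np.float64(0.839)), (np.float32(0.72786945), np.float64(0.792))]
top [[332.0, 175.0], [334.0, 174.0], [338.0, 169.0], [348.0, 161.0]] [(np.float32(0.2659698), np.float64(0.81)), (np.float32(0.27775007), np.float64(0.791)), (np.float32(0.30063203), np.float64(0.74)), (np.float32(0.33782995), np.float64(0.661))]
```

View pics/3.png

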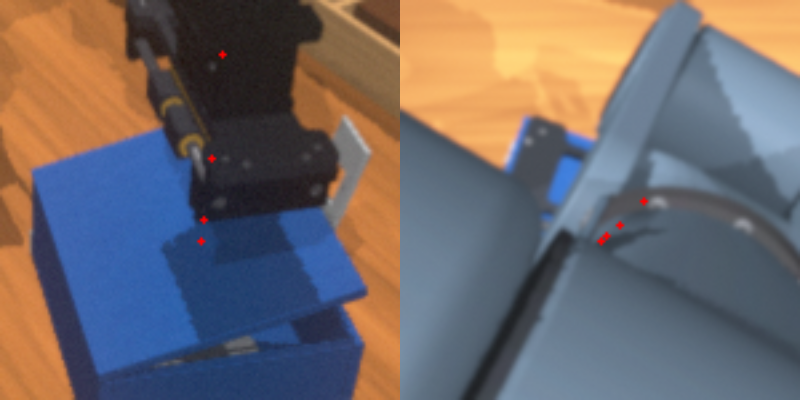

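```bash
cat > prof.py <<'E'
from h import *
im,d=bot.capture("side"); h=cv2.cvtColor(im,cv2.COLOR_RGB2HSV); al=np.ones(d.shape,bool)
P=np.full(d.shape+(3,),np.nan); P[d>0]=cloud(al,d,"side"); C=P-[.5186,-.1804,0]
X=C[...,0]*.940-C[...,1]*.340; Y=C[...,0]*.340+C[...,1]*.940; Z=P[...,2]
blue=(h[...,0]>100)&(h[...,0]<130)&(h[...,1]>140)&(Z>.078)
for y in(-.09,-.06,-.03,0.):
  print("y",y,[(x,np.round(np.nanmedian(Z[blue&(abs(X-x)<.006)&(abs(Y-y)<.012)]),3)) for x in(-.08,-.04,-.02,0,.02,.04,.06,.075)])
dark=(h[...,2]<70)&(h[...,1]<110)&(abs(X)<.09)&(abs(Y)<.15)&(Z>.07)&(Z<.3)
for z in np.arange(.08,.3,.02):
  m=dark&(abs(Z-z)<.01)
  if m.sum()>5: print(round(z,2),m.sum(),np.nanpercentile(X[m],[5,95]).round(3),np.nanpercentile(Y[m],[5,95]).round(3))
print(bot.read_state()["position"])
E
python3 prof.py
```

```text
y -0.09 [(-0.08, np.float64(0.084)), (-0.04, np.float64(0.094)), (-0.02, np.float64(0.099)), (0, np.float64(0.104)), (0.02, np.float64(0.109)), (0.04, np.float64(0.114)), (0.06, np.float64(0.119)), (0.075, np.float64(0.123))]
y -0.06 [(-0.08, np.float64(0.085)), (-0.04, np.float64(0.095)), (-0.02, np.float64(0.1)), (0, np.float64(0.104)), (0.02, np.float64(0.109)), (0.04, np.float64(0.114)), (0.06, np.float64(0.119)), (0.075, np.float64(0.123))]
y -0.03 [(-0.08, np.float64(0.085)), (-0.04, np.float64(0.095)), (-0.02, np.float64(0.099)), (0, np.float64(0.104)), (0.02, np.float64(0.109)), (0.04, np.float64(0.115)), (0.06, np.float64(0.119)), (0.075, np.float64(0.123))]
y 0.0 [(-0.08, np.float64(0.085)), (-0.04, np.float64(0.094)), (-0.02, np.float64(0.1)), (0, np.float64(0.105)), (0.02, np.float64(0.109)), (0.04, np.float64(nan)), (0.06, np.float64(nan)), (0.075, np.float64(nan))]
0.12 32 [0.003 0.007] [-0.009  0.007]
0.14 29 [0.003 0.006] [-0.009  0.008]
0.18 243 [-0.023  0.045] [-0.087  0.081]
0.2 648 [-0.023  0.04 ] [-0.092  0.08 ]
0.22 1547 [-0.021  0.042] [-0.094  0.071]
0.24 480 [-0.011  0.032] [-0.05   0.007]
0.26 363 [-0.008  0.033] [-0.051 -0.012]
0.28 984 [-0.022  0.045] [-0.05  -0.006]
[ 0.53163182 -0.18330778  0.08131256]
  return np.nanmean(a, axis, out=out, keepdims=keepdims)
```

The gripper body sits about 27 mm higher than the reported TCP implies, and the lid cloud gives the same figure. So reported z is biased low, while xy agrees. I'll keep pressing and go by the force.

Emit:
move_arm([
  {"xyz":[0,0,6],"roll":0,"grip":0},
  {"xyz":[0,0,6],"roll":0,"grip":0},
  {"xyz":[0,0,5],"roll":0,"grip":0},
  {"xyz":[0,0,0],"roll":0,"grip":0},
])

```text
time_s: 4.8
position: [0.5307, -0.1827, 0.0628]
tcp_rot: [[-0.94, 0.341, -0.002], [0.341, 0.94, 0.001], [0.003, 0.0, -1.0]]
force: [0.2, -0.8, 0.2]
opening: 0.002
grasp_force: 0.0
```

Emit:
move_arm([
  {"xyz":[0,0,3],"roll":0,"grip":0},
  {"xyz":[0,0,3],"roll":0,"grip":0},
  {"xyz":[0,0,0],"roll":0,"grip":0},
])

```text
time_s: 5.05
position: [0.5311, -0.1829, 0.0575]
tcp_rot: [[-0.94, 0.341, -0.001], [0.341, 0.94, 0.001], [0.001, 0.0, -1.0]]
force: [0.5, -0.3, 0.3]
opening: 0.005
grasp_force: 0.0
```

```bash
python3 prof.py 2>/dev/null | sed -n '2p;5,8p;$p'
```

```text
y -0.06 [(-0.08, np.float64(0.083)), (-0.04, np.float64(0.085)), (-0.02, np.float64(0.085)), (0, np.float64(0.086)), (0.02, np.float64(0.086)), (0.04, np.float64(0.086)), (0.06, np.float64(0.087)), (0.075, np.float64(0.087))]
0.1 32 [0.003 0.005] [-0.008  0.007]
0.12 16 [0.003 0.005] [-0.01   0.007]
0.16 332 [-0.023  0.045] [-0.087  0.081]
0.18 562 [-0.024  0.042] [-0.093  0.08 ]
[ 0.53099625 -0.18289547  0.05768027]
```

Emit:
move_arm([
  {"xyz":[0,0,2],"roll":0,"grip":0},
  {"xyz":[0,0,1.5],"roll":0,"grip":0},
  {"xyz":[0,0,0],"roll":0,"grip":0},
  {"xyz":[0,0,0],"roll":0,"grip":0},
])

```text
time_s: 5.43
position: [0.5314, -0.1831, 0.0547]
tcp_rot: [[-0.94, 0.341, -0.0], [0.341, 0.94, 0.0], [0.0, 0.0, -1.0]]
force: [0.4, 0.9, 0.3]
opening: 0.003
grasp_force: 0.1
```

Emit:
move_arm([
  {"xyz":[0,0,1.5],"roll":0,"grip":0},
  {"xyz":[0,0,0],"roll":0,"grip":0},
  {"xyz":[0,0,-20],"roll":0,"grip":0},
  {"xyz":[0,0,-40],"roll":0,"grip":0},
  {"xyz":[0,0,-40],"roll":0,"grip":0},
])

```text
time_s: 5.85
position: [0.5301, -0.1824, 0.1528]
tcp_rot: [[-0.94, 0.341, -0.004], [0.341, 0.94, 0.002], [0.005, 0.001, -1.0]]
force: [1.3, -1.0, 0.6]
opening: 0.007
grasp_force: 0.0
```

Emit:
move_arm([
  {"xyz":[0,0,-32],"roll":0,"grip":0},
  {"xyz":[-32,0,0],"roll":0,"grip":0},
  {"xyz":[-32,0,0],"roll":0,"grip":0},
  {"xyz":[-32,0,0],"roll":0,"grip":0},
  {"xyz":[-34,0,0],"roll":0,"grip":0},
])

```text
time_s: 6.27
position: [0.6546, -0.2277, 0.1858]
tcp_rot: [[-0.94, 0.341, 0.0], [0.341, 0.94, -0.0], [-0.0, -0.0, -1.0]]
force: [0.5, -0.3, 0.7]
opening: 0.007
grasp_force: 0.0
```

Emit:
move_arm([
  {"xyz":[0,0,0],"roll":0,"grip":0},
  {"xyz":[0,0,0],"roll":0,"grip":0},
])

```text
time_s: 6.43
position: [0.6546, -0.2279, 0.1841]
tcp_rot: [[-0.94, 0.341, -0.001], [0.341, 0.94, 0.0], [0.001, -0.0, -1.0]]
force: [-0.4, 0.0, 0.2]
opening: 0.008
grasp_force: 0.0
```

```bash
python3 prof.py 2>/dev/null | sed -n '1,4p;$p'; python3 look.py 4
```

```text
y -0.09 [(-0.08, np.float64(0.083)), (-0.04, np.float64(0.083)), (-0.02, np.float64(0.083)), (0, np.float64(0.083)), (0.02, np.float64(0.083)), (0.04, np.float64(0.083)), (0.06, np.float64(0.083)), (0.075, np.float64(0.083))]
y -0.06 [(-0.08, np.float64(0.084)), (-0.04, np.float64(0.084)), (-0.02, np.float64(0.083)), (0, np.float64(0.083)), (0.02, np.float64(0.083)), (0.04, np.float64(0.083)), (0.06, np.float64(0.083)), (0.075, np.float64(0.083))]
y -0.03 [(-0.08, np.float64(0.083)), (-0.04, np.float64(0.083)), (-0.02, np.float64(0.084)), (0, np.float64(0.084)), (0.02, np.float64(0.083)), (0.04, np.float64(0.083)), (0.06, np.float64(0.084)), (0.075, np.float64(0.083))]
y 0.0 [(-0.08, np.float64(0.084)), (-0.04, np.float64(0.084)), (-0.02, np.float64(0.084)), (0, np.float64(0.084)), (0.02, np.float64(0.084)), (0.04, np.float64(0.083)), (0.06, np.float64(0.083)), (0.075, np.float64(0.084))]
[ 0.65316191 -0.2271844   0.18412065]
lid slope,z0 [0.00157819 0.08350068] 0.002961323665875838
```

View pics/4.png

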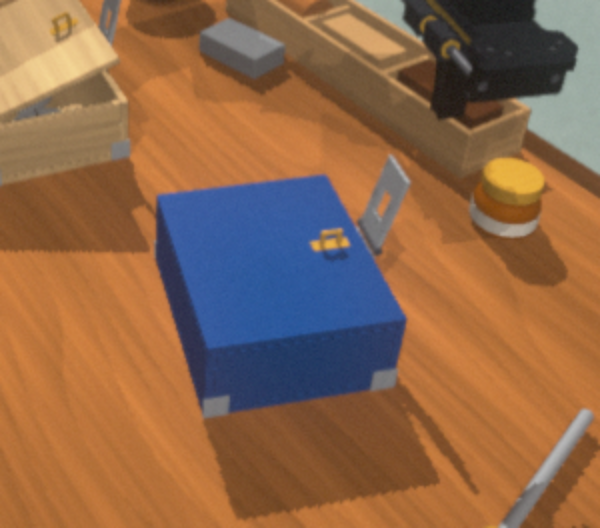

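The lid is flat at 0.083–0.084 m, so it is shut. The hasp still stands open at about (385,205), the staple is at (330,240), and the fingertips are at (445,110), beyond the hasp. Next I'll go down outside the hasp and push it inwards.

Emit:
move_arm([
  {"xyz":[0,2,31],"roll":0,"grip":0},
  {"xyz":[0,0,31],"roll":0,"grip":0},
  {"xyz":[0,0,0],"roll":0,"grip":0},
  {"xyz":[20,0,0],"roll":0,"grip":0},
  {"xyz":[10,0,0],"roll":0,"grip":0},
])

```text
time_s: 7.0
position: [0.6245, -0.2148, 0.1237]
tcp_rot: [[-0.94, 0.341, -0.002], [0.341, 0.94, 0.001], [0.002, -0.0, -1.0]]
force: [0.2, -1.1, -0.5]
opening: 0.001
grasp_force: 0.5
```

Emit:
move_arm([
  {"xyz":[10,0,0],"roll":0,"grip":0},
  {"xyz":[9,0,0],"roll":0,"grip":0},
  {"xyz":[9,0,0],"roll":0,"grip":0},
  {"xyz":[0,0,0],"roll":0,"grip":0},
])

```text
time_s: 7.33
position: [0.5981, -0.2051, 0.1243]
tcp_rot: [[-0.94, 0.341, -0.001], [0.341, 0.94, 0.0], [0.001, -0.0, -1.0]]
force: [-0.5, -0.6, -0.3]
opening: 0.005
grasp_force: 0.0
```

```bash
python3 prof.py 2>/dev/null | tail -n +5; python3 look.py 5
```

```text
0.16 73 [0.074 0.087] [-0.007  0.009]
0.18 84 [0.074 0.081] [-0.009  0.009]
0.2 37 [0.073 0.077] [-0.011  0.009]
0.22 121 [0.047 0.087] [-0.084  0.084]
0.24 660 [0.047 0.084] [-0.088  0.082]
0.26 1272 [0.047 0.087] [-0.092  0.084]
0.28 466 [0.058 0.086] [-0.049  0.011]
[ 0.59905606 -0.20549165  0.12414137]
lid slope,z0 [-0.00085867  0.08338548] 0.003950480900755504
```

View pics/5.png

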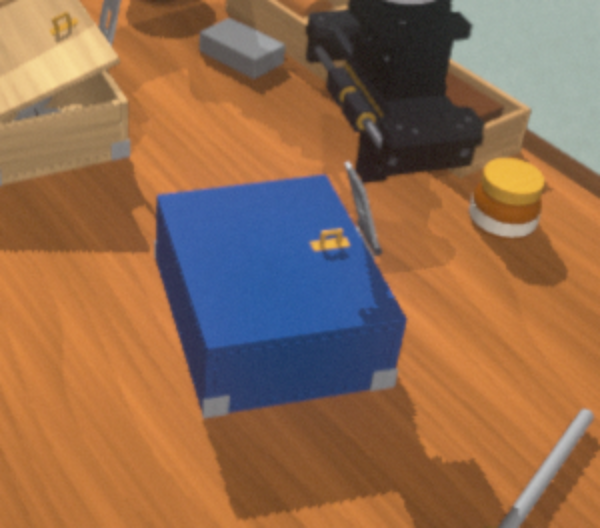

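The hasp is past upright and leaning inwards, with its tip at about (350,168) and the fingers behind it. I'll follow the arc down now.

Emit:
move_arm([
  {"xyz":[9,0,1],"roll":0,"grip":0},
  {"xyz":[8,0,2],"roll":0,"grip":0},
  {"xyz":[8,0,4],"roll":0,"grip":0},
  {"xyz":[7,0,5],"roll":0,"grip":0},
  {"xyz":[6,0,7],"roll":0,"grip":0},
])

```text
time_s: 7.9
position: [0.5632, -0.1925, 0.104]
tcp_rot: [[-0.94, 0.341, -0.0], [0.341, 0.94, 0.0], [0.0, 0.0, -1.0]]
force: [0.3, -0.3, 0.5]
opening: 0.008
grasp_force: 0.4
```

Emit:
move_arm([
  {"xyz":[6,0,7],"roll":0,"grip":0},
  {"xyz":[6,0,11],"roll":0,"grip":0},
  {"xyz":[3,0,8],"roll":0,"grip":0},
  {"xyz":[0,0,0],"roll":0,"grip":0},
  {"xyz":[0,0,0],"roll":0,"grip":0},
])

```text
time_s: 8.32
position: [0.5493, -0.1874, 0.0774]
tcp_rot: [[-0.94, 0.341, -0.002], [0.341, 0.94, 0.001], [0.002, 0.0, -1.0]]
force: [0.8, 0.4, 0.3]
opening: 0.005
grasp_force: 0.0
```

```bash
python3 prof.py 2>/dev/null | tail -n +5; python3 look.py 6
```

```text
0.1 12 [0.022 0.036] [-0.006  0.007]
0.12 50 [0.021 0.026] [-0.007  0.009]
0.14 40 [0.021 0.024] [-0.009  0.012]
0.18 359 [-0.005  0.062] [-0.085  0.083]
0.2 633 [-0.005  0.059] [-0.091  0.082]
0.22 1594 [-0.002  0.058] [-0.092  0.076]
0.24 445 [0.007 0.05 ] [-0.048  0.008]
0.26 404 [-0.004  0.053] [-0.048 -0.009]
0.28 976 [-0.004  0.063] [-0.048  0.001]
[ 0.55001691 -0.18778525  0.07790204]
lid slope,z0 [-0.00093142  0.08352063] 0.0016469072188324046
```

View pics/6.png

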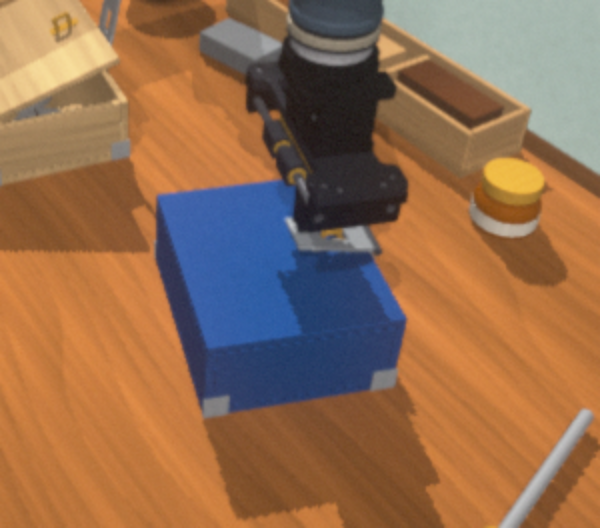

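The hasp is nearly flat, with the staple showing in its slot at (335,233). I'll press down the remaining 15–17 mm.

Emit:
move_arm([
  {"xyz":[1,0,5],"roll":0,"grip":0},
  {"xyz":[0.5,0,5],"roll":0,"grip":0},
  {"xyz":[0,0,4],"roll":0,"grip":0},
  {"xyz":[0,0,2],"roll":0,"grip":0},
  {"xyz":[0,0,0],"roll":0,"grip":0},
])

```text
time_s: 8.88
position: [0.5483, -0.1871, 0.0615]
tcp_rot: [[-0.94, 0.341, -0.001], [0.341, 0.94, 0.001], [0.001, 0.0, -1.0]]
force: [0.6, 0.6, 0.6]
opening: 0.004
grasp_force: 0.0
```

Emit:
move_arm([
  {"xyz":[0,0,1.5],"roll":0,"grip":0},
  {"xyz":[0,0,1],"roll":0,"grip":0},
  {"xyz":[0,0,0],"roll":0,"grip":0},
])

```text
time_s: 9.13
position: [0.5485, -0.1872, 0.0601]
tcp_rot: [[-0.94, 0.341, -0.0], [0.341, 0.94, 0.0], [0.0, 0.0, -1.0]]
force: [-1.3, 0.3, 2.4]
opening: 0.003
grasp_force: 1.3
```

Force is rising at the expected plate height. I'll lift off and check.

Emit:
move_arm([
  {"xyz":[0,0,1],"roll":0,"grip":0},
  {"xyz":[0,0,0],"roll":0,"grip":0},
  {"xyz":[0,0,-20],"roll":0,"grip":0},
  {"xyz":[0,0,-40],"roll":0,"grip":0},
  {"xyz":[0,0,-40],"roll":0,"grip":0},
])

```text
time_s: 9.55
position: [0.5473, -0.1865, 0.1583]
tcp_rot: [[-0.94, 0.341, -0.004], [0.341, 0.94, 0.002], [0.005, 0.001, -1.0]]
force: [-0.2, 0.0, 0.3]
opening: 0.006
grasp_force: 0.0
```

Emit:
move_arm([
  {"xyz":[0,0,-40],"roll":0,"grip":0},
  {"xyz":[0,0,-30],"roll":0,"grip":0},
  {"xyz":[0,0,0],"roll":0,"grip":0},
  {"xyz":[0,0,0],"roll":0,"grip":0},
])

```text
time_s: 9.88
position: [0.5499, -0.1879, 0.2311]
tcp_rot: [[-0.94, 0.341, 0.005], [0.341, 0.94, -0.003], [-0.005, -0.001, -1.0]]
force: [-0.3, -0.1, 0.1]
opening: 0.008
grasp_force: 0.0
```

```bash
cat >> look.py <<'E'
t=bot.trace("blue_hasp","side")
if t:
    P=cloud(t[0]["mask"],d,"side"); x=(P[:,:2]-[.5186,-.1804])@np.array([.940,-.340]); m=(P[:,2]<.13)&(x<.1)
    k=np.polyfit(x[m],P[m,2],1); print("hasp slope",k,m.sum(),np.percentile(x[m],[2,98]),np.percentile(P[m,2],[2,50,98]))
E
python3 look.py 7
```

```text
lid slope,z0 [-0.00058628  0.0835362 ] 0.0016130384716924581
```

View pics/7.png

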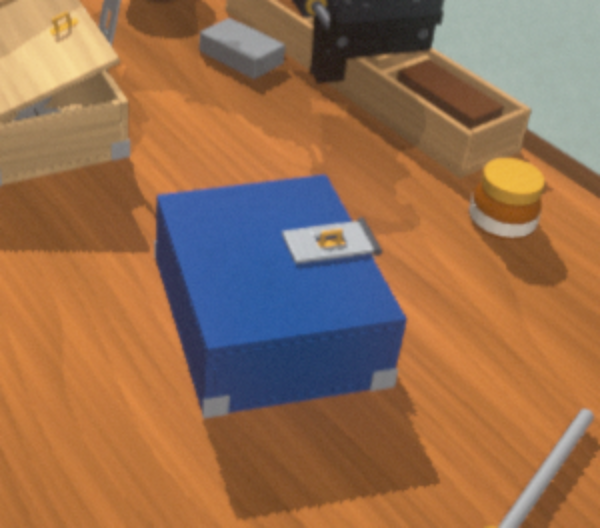

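The hasp lies over the staple at (330,240) and looks flat. I'll check its angle from the depth before handing in.

Run:
```python
from h import *
im,d=bot.capture("side"); h=cv2.cvtColor(im,cv2.COLOR_RGB2HSV)
P=cloud(np.ones(d.shape,bool),d,"side"); S=h[d>0]; C=P-[.5186,-.1804,0]
x=C[:,0]*.94-C[:,1]*.34; y=C[:,0]*.34+C[:,1]*.94
m=(S[:,1]<70)&(S[:,2]>110)&(x>.01)&(x<.095)&(abs(y)<.025)&(P[:,2]>.08)&(P[:,2]<.12)
k=np.polyfit(x[m],P[m,2],1); print(m.sum(),k,np.percentile(x[m],[2,98]))
if m.sum()>100 and abs(k[0])<.08: print(bot.hand_in())
```

```text
606 [0.00850337 0.08840471] [0.0171684  0.09021944]
the job is handed in; nothing more can be done
None
```

The job is handed in: the blue lid measured flat and shut, the hasp lies flat over the staple (slope about 0.01 rad), the gripper is clear, and the arm kept clear of the plain case.

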